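# Put away the porridge sticks and close the jars

### The job

Put the breakfast things away after the washing-up: move every wooden stick from the drying stand into the deep crock, foot first, lowering rather than dropping it, and leave each one leaning against the rim on the side where the crock's handle is. The lids of the storage jars are only resting half on: press each one down until it is fully home. Leave the crock and the jars standing upright on the worktop and the spice jar and the shaker where they are.

Things in the scene. Friction and masses are not known exactly. Their poses are not given: they have to be found in the camera images.
- crock: deep white ceramic utensil crock, loose, 0.7 kg, 92 mm outside diameter, 105 mm tall, open at the top; wall 4 mm, so 84 mm inside diameter; inner floor 6 mm above its underside; one ear handle standing out 30 mm on its -x side, between 25 and 88 mm height. Origin: centre of the underside; z up
- stand: fixed low wooden drying stand, 170 x 56 mm, 60 mm tall, long side along its x. Its top board has four 17 mm square holes in a row at x = -60, -20, 20 and 60 mm, y = 0; a stick that stands in a hole rests on the foot board 8 mm above the worktop. Origin: centre of the underside
- stick_1: wooden porridge stick with a knob head, 190 mm long, 35 g; round shaft 10 mm in diameter, round head 18 mm in diameter over the uppermost 42 mm. At first it stands upright, head up, in one of the stand's holes, leaning up to 0.08 rad. Origin: centre of its foot (the thin end); z runs along it to the head. May be absent
- stick_1_head (a point): centre of the head of stick_1, 169 mm from its foot, 21 mm below its top end
- stick_2: wooden porridge stick with a knob head, 190 mm long, 35 g; round shaft 10 mm in diameter, round head 18 mm in diameter over the uppermost 42 mm. At first it stands upright, head up, in one of the stand's holes, leaning up to 0.08 rad. Origin: centre of its foot (the thin end); z runs along it to the head. May be absent
- stick_2_head (a point): centre of the head of stick_2, 169 mm from its foot, 21 mm below its top end
- stick_3: wooden honey dipper with a ribbed head, 190 mm long, 35 g; round shaft 10 mm in diameter, round head 18 mm in diameter over the uppermost 42 mm. At first it stands upright, head up, in one of the stand's holes, leaning up to 0.08 rad. Origin: centre of its foot (the thin end); z runs along it to the head. May be absent
- stick_3_head (a point): centre of the head of stick_3, 169 mm from its foot, 21 mm below its top end
- stick_4: wooden honey dipper with a ribbed head, 190 mm long, 35 g; round shaft 10 mm in diameter, round head 18 mm in diameter over the uppermost 42 mm. At first it stands upright, head up, in one of the stand's holes, leaning up to 0.08 rad. Origin: centre of its foot (the thin end); z runs along it to the head. May be absent
- stick_4_head (a point): centre of the head of stick_4, 169 mm from its foot, 21 mm below its top end
- jar_1: round glass storage jar, loose, 0.3 kg with a thick heavy base, 54 mm in diameter, flat steel press-on lid 56 mm in diameter; lid top 76 mm above the underside when home. Origin: centre of the underside; z up. May be absent
- jar_1_lid (a joint): how far the lid of jar_1 stands up above its home position, m: 0 fully home, at first 0.005 to 0.008; it is stiff, slides straight down under about 7 to 10 N pressed on its middle, and stays where it is left
- jar_2: round glass storage jar, loose, 0.3 kg with a thick heavy base, 54 mm in diameter, flat steel press-on lid 56 mm in diameter; lid top 82 mm above the underside when home. Origin: centre of the underside; z up. May be absent
- jar_2_lid (a joint): how far the lid of jar_2 stands up above its home position, m: 0 fully home, at first 0.005 to 0.008; it is stiff, slides straight down under about 7 to 10 N pressed on its middle, and stays where it is left
- jar_3: round glass storage jar, loose, 0.3 kg with a thick heavy base, 54 mm in diameter, flat steel press-on lid 56 mm in diameter; lid top 88 mm above the underside when home. Origin: centre of the underside; z up. May be absent
- jar_3_lid (a joint): how far the lid of jar_3 stands up above its home position, m: 0 fully home, at first 0.005 to 0.008; it is stiff, slides straight down under about 7 to 10 N pressed on its middle, and stays where it is left
- jar_4: round glass storage jar, loose, 0.3 kg with a thick heavy base, 54 mm in diameter, flat steel press-on lid 56 mm in diameter; lid top 94 mm above the underside when home. Origin: centre of the underside; z up. May be absent
- jar_4_lid (a joint): how far the lid of jar_4 stands up above its home position, m: 0 fully home, at first 0.005 to 0.008; it is stiff, slides straight down under about 7 to 10 N pressed on its middle, and stays where it is left
- spice_jar: bystander: spice jar with a dark cap, 41 mm in diameter, 105 mm tall, behind the work. Origin: centre of the underside
- shaker: bystander: small grey-topped glass shaker, 44 mm in diameter, 90 mm tall, behind the work. Origin: centre of the underside
There are look-alikes about, which are no part of the job. What is shaped like the stick_1 but green or yellow is not meant.

How it is judged (in metres and radians):
At the end, for the whole second after the job is handed in: Each stick stands at rest in the crock, foot under 25 mm above its underside, head centre at least 30 mm from the axis toward the handle and at most 58 mm to either side of that line; each lid is within 1.2 mm of home; crock and jars are upright (0.1 rad) on the worktop (horizontal distance between each of stick_1, stick_2, stick_3, stick_4 and crock below 0.046 m and z of each of stick_1, stick_2, stick_3, stick_4 in the frame of crock below 0.025 m and x of each of stick_1_head, stick_2_head, stick_3_head, stick_4_head in the frame of crock below -0.03 m and y of stick_1_head in the frame of crock between -0.058 and 0.058 m and linear speed of each of stick_1, stick_2, stick_3, stick_4 below 0.02 m/s and y of stick_2_head in the frame of crock between -0.058 and 0.058 m and y of stick_3_head in the frame of crock between -0.058 and 0.058 m and y of stick_4_head in the frame of crock between -0.058 and 0.058 m and value of joint each of jar_1_lid, jar_2_lid, jar_3_lid, jar_4_lid below 0.0012 m and angle between each of jar_1, jar_2, jar_3, jar_4, crock's own z axis and vertical below 0.1 rad and height (world z) of each of jar_1, jar_2, jar_3, jar_4, crock below 0.02 m); the robot touches nothing.
It fails at once if a bystander (spice jar, shaker) is shifted by more than 30 mm (distance of any of spice_jar, shaker from where it was at the start of the episode above 0.03 m).
It fails at once if the crock or a storage jar is tipped over (more than 45 degrees) (angle between any of jar_1, jar_2, jar_3, jar_4, crock's own z axis and vertical above 0.785 rad).
It fails at once if a stick is dropped: it falls freely faster than 0.8 m/s (about 3 cm of fall) with nothing holding it ((linear speed of stick_1 above 0.8 m/s and contact force between the fingers and stick_1 below 0.05 N) or (linear speed of stick_2 above 0.8 m/s and contact force between the fingers and stick_2 below 0.05 N) or (linear speed of stick_3 above 0.8 m/s and contact force between the fingers and stick_3 below 0.05 N) or (linear speed of stick_4 above 0.8 m/s and contact force between the fingers and stick_4 below 0.05 N)).
Of stick_1, stick_2, stick_3, stick_4 only 3 to 4 are there at a start; the rules pass over those that are not, and their reading is None.
Of jar_1, jar_2, jar_3, jar_4 only 3 to 4 are there at a start; the rules pass over those that are not, and their reading is None.
At some moment in a run one of jar_1, jar_2, jar_3, jar_4, crock may be knocked a few centimetres aside while the robot is not near it.
It also fails if it takes over 210 s, if anything falls off the work surface, if the arm or the gripper's body presses on something with over 40 N, if the wrist force passes 120 N, or if a joint passes its speed limit or range.

### The arm

A 6-joint arm with a two-finger parallel gripper is mounted at the origin on a cart in front of the work surface, level with it; the furniture and walls round the work are solid. World frame = base frame: x ahead of the robot, y to its left, z up, the work surface at z = 0. Lengths are in m, angles in degrees, forces in N, time in s.
With the tool pointing down it reaches from about 0.3 to 0.825 m from the base axis. Payload 5.4 kg.
Tool frame: the origin (TCP) lies where the fingers leave the gripper's body, on its centre line; the fingertips stand 88 mm ahead of it and the grasp point (between the pads) lies 69 mm ahead of it; z points along the fingers, y is the line along which they close (so a half turn about z gives the same grasp; the last joint's range is limited). The gripper opens to 92 mm and grips with 3 to 60 N. Pads are 20 mm wide; open, the fingers measure 128 mm over their backs; the gripper's body (75 mm by 189 mm) begins 69 mm behind the grasp point.
Start: joints at [-85.09, 9.076, 91.501, -0, 79.423, -12.038], TCP at [0.168, -0.55, 0.303] pointing down, gripper open.
Joint ranges: [-166.64, 166.64], [-54.1, 131.32], [10.49, 154.53], [-73.88, 253.88], [9.74, 151.15], [-171.62, 171.62]. Speed limits (degrees/s): [147.25, 147.25, 180, 180, 180, 180].

### API

Orientations are given as [roll, pitch, yaw] about the fixed x, y, z axes, in that order (R = Rz(yaw) Ry(pitch) Rx(roll)).
In Python, from cell import arm, hand, get_image, calibration gives the robot as it stands. Calls block until the motion is done:
- arm.reach(position, orientation): joint-space move of the TCP to a pose.
- arm.line_to(position, orientation=None, speed=0.15): straight line of the TCP; orientation=None keeps the orientation; speed is the mean speed in m/s.
- arm.movej(angles): joint-space move.
- hand.release() and hand.close_gripper(force=None): open the fingers fully, or close them until they stop; force is the grip in N (None keeps the last).
- arm.hold(seconds).
- arm.ik(position, orientation): joint angles nearest the present ones, or None.
- arm.observe(): the state.
- get_image(name): name is "scene" or "top" or "wrist"; returns (picture, depth): 384x512x3 uint8, blue, green, red; 384x512 float32, m along the optical axis (not along the pixel's ray), 0 where there is no reading.
- calibration(name): a dict with "fx", "fy", "cx", "cy" (pixels), "k1" (the pictures are not rectified: a ray, as slopes to the right and down, at radius r is drawn at 1 + k1 r^2 times it, then the intrinsics apply), "world_from_camera" (4x4, takes a point from camera to world coordinates). Camera axes: x right, y up, looking along -z (the intrinsics and any distortion apply to the point x, -y, -z); pixel columns grow to the right and rows downward; lengths in m; the calibration is good to about 2 mm. A picture is of the moment at which its call begins: read the wrist's pose just before it. calibration takes no time and is no camera call; for the wrist camera it gives the pose at the moment of the call.
A pose or a line that the arm cannot do raises arm.Unreachable and nothing moves.
- arm.close_job(): hands the job in; it is judged then, once.
The state is a dict: "clock": time; "qpos": joint angles; "dq": joint speeds; "tau": joint torques, N m; "ee_pos": TCP position; "ee_rot": TCP orientation; "wrist_force": force on the tool from outside, world axes, zero at the start; "wrist_torque": the same for the moment, N m; "gripper_width": finger opening in m; "grasp_force": force on a finger pad.
Only numpy, scipy, OpenCV 4.12 (cv2) and the standard library are available. Lean on these libraries where they do the work, as an engineer would, in place of code of your own. Each camera call takes 0.05 s, during which the arm holds its last target. There are 200 camera calls.

## Working session

There is one attempt and no reset: what is moved stays moved. The work goes in short steps, each a Python script; the robot and the scene stay as the last script left them, time stands still between calls to the robot, and variables do not carry over. Pictures are saved under pics/ and viewed, at most 14 in all, crops included, and the job is handed in when it is done.

```bash
ls; mkdir -p pics
cat > h.py <<'E'
import numpy as np, cv2
from cell import arm, hand, get_image, calibration
def cloud(name, cal=None):
    cal=cal or calibration(name)
    im,d=get_image(name)
    return im,d,unproj(cal,d)
def unproj(c,d):
    K=np.array([[c['fx'],0,c['cx']],[0,c['fy'],c['cy']],[0,0,1.]])
    h,w=d.shape
    u,v=np.meshgrid(np.arange(w),np.arange(h))
    uv=np.stack([u,v],-1).reshape(-1,1,2).astype(np.float64)
    n=cv2.undistortPoints(uv,K,np.array([c['k1'],0,0,0,0.])).reshape(h,w,2)
    P=np.stack([n[...,0]*d,-n[...,1]*d,-d,np.ones_like(d)],-1)
    return (P@np.array(c['world_from_camera']).T)[...,:3]
E
cat > s.py <<'E'
from h import *
for n in ('scene','top'):
    im,d,P=cloud(n); cv2.imwrite(f'pics/{n}0.png',cv2.resize(im,(800,600)))
    np.savez(f'{n}0.npz',im=im,d=d,P=P)
    print(n,np.array(calibration(n)['world_from_camera']).round(3).tolist(),calibration(n)['fx'])
print(arm.observe())
E
python3 s.py
```

```text
pics
scene [[0.872, 0.23, -0.432, 0.173], [-0.489, 0.416, -0.767, -0.954], [0.003, 0.88, 0.475, 0.604], [0.0, 0.0, 0.0, 1.0]] 390.1673088214047
top [[-0.027, 0.991, -0.131, 0.471], [-1.0, -0.025, 0.013, -0.171], [0.009, 0.131, 0.991, 1.034], [0.0, 0.0, 0.0, 1.0]] 409.9765901923235
{'clock': 0.1, 'qpos': array([-8.50900498e+01,  9.10636899e+00,  9.15634049e+01, -2.99776469e-03,
        7.94219900e+01, -1.20382647e+01]), 'dq': array([-0.073177  , -0.00649086, -0.12752968, -0.00911372, -0.0055625 ,
       -0.05904962]), 'tau': array([ 9.61805517e-05, -3.86502886e+01, -3.22959638e+01,  7.01953587e-02,
        3.39742948e-02, -5.54991129e-05]), 'ee_pos': array([ 0.1675448 , -0.54962084,  0.30185702]), 'ee_rot': array([-1.79909640e+02, -1.62575574e-02,  1.69487547e+01]), 'wrist_force': array([-0.7653214 , -0.32449075, -0.2187568 ]), 'wrist_torque': array([-0.0483461 ,  0.00144992, -0.01239951]), 'grasp_force': 0.0, 'gripper_width': 0.09237111687916584}
```

View pics/scene0.png

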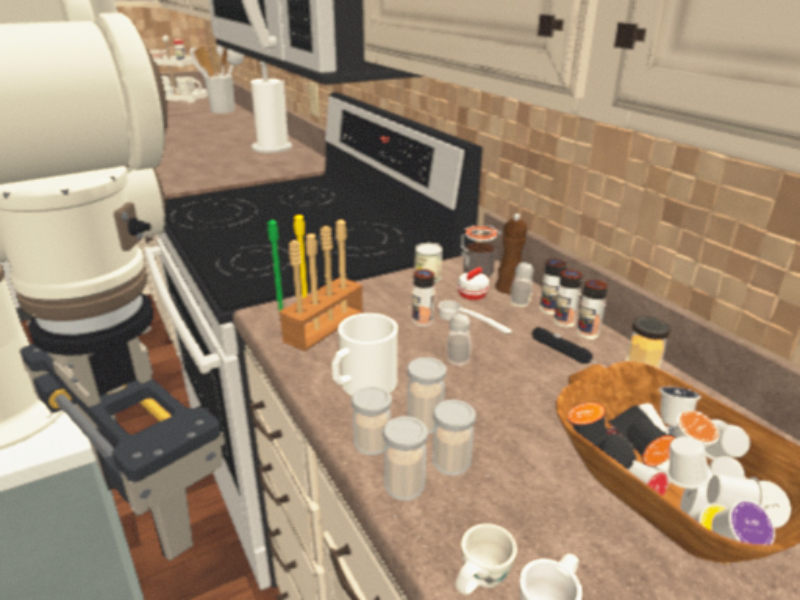

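View pics/top0.png

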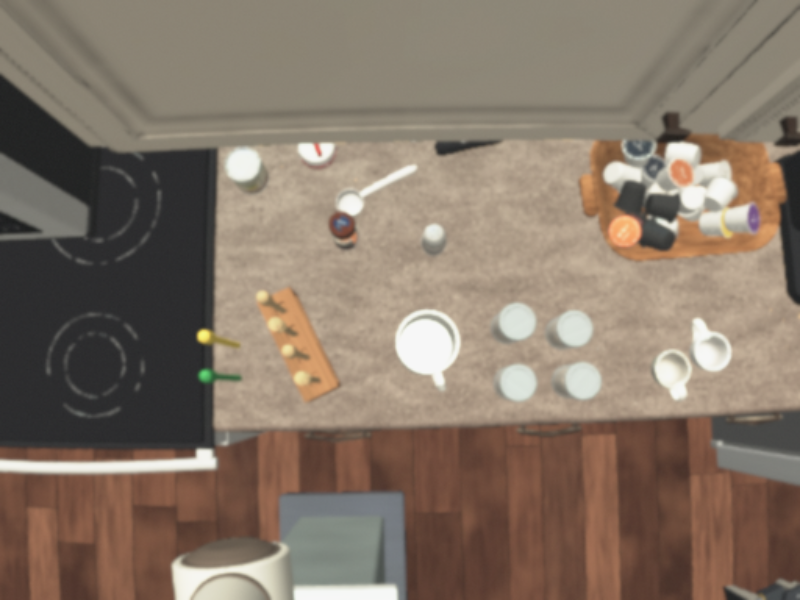

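The scene shows four wooden sticks in the stand (heads at 295,250; 312,243; 327,237; 341,230). The look-alikes are green (274,228) and yellow (299,222), and I leave those alone. The white crock (368,355) has its handle toward the robot. The four jars are at (372,420), (427,388), (405,455) and (453,435). In the top view the two mugs at (672,370) and (712,350) are not the crock.

```bash
cat > m.py <<'E'
from h import *
import sys
T=np.load('top0.npz'); P=T['P']; im=T['im']
s=0.64
def circ(ux,vy,r,zlo,zhi):
    u,v=int(ux*s),int(vy*s); Q=P[v-r:v+r+1,u-r:u+r+1].reshape(-1,3); q=Q[(Q[:,2]>zlo)&(Q[:,2]<zhi)]
    if len(q)<5: return None
    (c,rad)=cv2.minEnclosingCircle(q[:,:2].astype(np.float32)); return np.round([*c,rad,*np.median(q,0),len(q)],4)
for n,u,v in (('j_a',517,322),('j_b',573,329),('j_c',518,382),('j_d',581,380)): print(n,circ(u,v,16,.065,.12))
print('crock',circ(428,342,26,.098,.115)); print('handle',circ(438,380,8,.03,.095))
print('floor',circ(428,342,4,-.02,.05))
for n,u,v in (('s1',263,297),('s2',275,325),('s3',288,351),('s4',303,379),('y',204,337),('g',206,376)):
    print(n,circ(u,v,8,.14,.25))
print('spice',circ(342,225,12,.07,.12),'shaker',circ(433,238,12,.07,.12))
Q=P.reshape(-1,3); k=(abs(Q[:,2]-.06)<.006)&(Q[:,0]<.62)
ii=np.argwhere(k.reshape(P.shape[:2])&(np.indices(P.shape[:2])[1]>150)&(np.indices(P.shape[:2])[1]<220))
q=P[ii[:,0],ii[:,1]]; print('stand',len(q),cv2.minAreaRect(q[:,:2].astype(np.float32)), np.median(q[:,2]))
E
python3 m.py
```

```text
j_a [ 5.625e-01 -3.485e-01  2.820e-02  5.611e-01 -3.463e-01  1.017e-01
  4.950e+02]
j_b [ 5.505e-01 -4.368e-01  2.890e-02  5.500e-01 -4.358e-01  8.900e-02
  4.550e+02]
j_c [ 4.720e-01 -3.494e-01  2.820e-02  4.720e-01 -3.482e-01  8.260e-02
  4.410e+02]
j_d [ 4.726e-01 -4.442e-01  2.830e-02  4.715e-01 -4.411e-01  9.600e-02
  4.850e+02]
crock [ 5.363e-01 -2.148e-01  4.600e-02  5.358e-01 -2.173e-01  1.059e-01
  2.350e+02]
handle [ 4.805e-01 -2.282e-01  1.860e-02  4.802e-01 -2.311e-01  8.530e-02
  7.900e+01]
floor [ 5.440e-01 -2.186e-01  1.430e-02  5.438e-01 -2.185e-01  7.500e-03
  8.000e+01]
s1 [5.947e-01 5.900e-03 8.900e-03 5.933e-01 3.700e-03 1.949e-01 8.400e+01]
s2 [ 5.583e-01 -9.400e-03  9.300e-03  5.577e-01 -1.280e-02  1.963e-01
  7.900e+01]
s3 [ 5.220e-01 -2.660e-02  8.900e-03  5.214e-01 -2.940e-02  1.966e-01
  7.100e+01]
s4 [ 4.859e-01 -4.320e-02  9.000e-03  4.856e-01 -4.550e-02  1.964e-01
  8.200e+01]
y [5.444e-01 8.780e-02 9.100e-03 5.434e-01 8.440e-02 1.850e-01 8.800e+01]
g [4.925e-01 8.590e-02 9.200e-03 4.922e-01 8.280e-02 1.867e-01 9.100e+01]
spice [ 7.156e-01 -9.170e-02  2.070e-02  7.122e-01 -9.190e-02  1.060e-01
  2.860e+02] shaker [ 7.011e-01 -2.316e-01  1.750e-02  6.989e-01 -2.315e-01  8.700e-02
  1.660e+02]
stand 577 ((0.5402251482009888, -0.017696920782327652), (0.16924123466014862, 0.057116419076919556), 25.070772171020508) 0.06483019067840579
```

```bash
cat >> h.py <<'E'
def press(x,y,top,home,yaw,fmax=22):
    """closed fingertips push the lid straight down; returns log of (tip z, Fz)"""
    o=[180,0,yaw]; T=.088
    arm.reach([x,y,top+.05+T],o); arm.line_to([x,y,top+.006+T],o,speed=.1); arm.hold(.2)
    f0=arm.observe()['wrist_force'][2]; z=top+.006; log=[]
    while z>home-.008:
        z-=.001; arm.line_to([x,y,z+T],o,speed=.03); arm.hold(.05)
        s=arm.observe(); f=s['wrist_force'][2]-f0
        log.append((round(z,4),round(s['ee_pos'][2]-T,4),round(f,1)))
        if abs(f)>fmax: break
    arm.line_to([x,y,top+.05+T],o,speed=.15)
    return log
E
cat > p1.py <<'E'
from h import *
hand.close_gripper(force=20)
for x,y,t,h in [(.5505,-.4368,.089,.082)]:
    arm.reach([x-.15,y,.25],[180,0,17]); print(press(x,y,t,h,17)); print(arm.observe()['clock'])
E
python3 p1.py
```

```text
[(0.094, np.float64(0.094), np.float64(-0.6)), (0.093, np.float64(0.0929), np.float64(0.3)), (0.092, np.float64(0.0919), np.float64(0.2)), (0.091, np.float64(0.0909), np.float64(-1.2)), (0.09, np.float64(0.0899), np.float64(-0.4)), (0.089, np.float64(0.0892), np.float64(-0.5)), (0.088, np.float64(0.0889), np.float64(5.1)), (0.087, np.float64(0.088), np.float64(5.5)), (0.086, np.float64(0.087), np.float64(5.3)), (0.085, np.float64(0.0861), np.float64(5.7)), (0.084, np.float64(0.085), np.float64(5.8)), (0.083, np.float64(0.084), np.float64(5.6)), (0.082, np.float64(0.083), np.float64(5.4)), (0.081, np.float64(0.0825), np.float64(7.5)), (0.08, np.float64(0.0825), np.float64(12.3)), (0.079, np.float64(0.0825), np.float64(16.0)), (0.078, np.float64(0.0826), np.float64(18.8)), (0.077, np.float64(0.0827), np.float64(23.0))]
9.9
```

```bash
cat > p2.py <<'E'
from h import *
for x,y,t,h in [(.4726,-.4442,.096,.088),(.4720,-.3494,.0826,.076),(.5625,-.3485,.1017,.094)]:
    l=press(x,y,t,h,17); print([tuple(map(float,a)) for a in l[-4:]]); print(arm.observe()['clock'])
hand.release()
arm.reach([.42,-.30,.37],[180,0,17])
E
python3 p2.py
cat >> h.py <<'E'
def crock(guess,tag=None,r=.09,names=('top','scene')):
    """rim centre and handle direction (deg, world) from the cameras"""
    A=[]
    for n in names:
        im,d,P=cloud(n)
        if tag: cv2.imwrite(f'pics/{n}{tag}.png',cv2.resize(im,(800,600)))
        hsv=cv2.cvtColor(im,cv2.COLOR_BGR2HSV)
        k=(np.hypot(P[...,0]-guess[0],P[...,1]-guess[1])<r)&(hsv[...,1]<60)&(d>0)
        A.append(P[k])
    Q=np.vstack(A); rim=Q[(Q[:,2]>.099)&(Q[:,2]<.112)]
    from scipy.optimize import least_squares
    f=least_squares(lambda c:np.hypot(rim[:,0]-c[0],rim[:,1]-c[1])-.044,guess,loss='soft_l1',f_scale=.002)
    c=f.x; v=Q[:,:2]-c; rr=np.hypot(*v.T); h=(rr>.053)&(rr<.080)&(Q[:,2]>.02)&(Q[:,2]<.095)
    m=v[h]; m=m/np.hypot(*m.T)[:,None]; m=np.median(m,0)
    print('crock',c.round(4),'rms',np.sqrt(np.mean(f.fun**2)).round(4),'n',len(rim),'handle',h.sum(),np.degrees(np.arctan2(m[1],m[0])).round(1))
    return c,np.degrees(np.arctan2(m[1],m[0]))
E
python3 -c "
from h import *
arm.reach([.45,.0,.40],[180,0,17])
crock((.536,-.215),'1'); crock((.536,-.215),None,names=('top',)); crock((.536,-.215),None,names=('scene',)); print(arm.observe()['clock'])"
```

```text
[(0.086, 0.0885, 11.6), (0.085, 0.0885, 14.9), (0.084, 0.0886, 19.7), (0.083, 0.0887, 23.7)]
17.3667
[(0.0746, 0.0765, 11.6), (0.0736, 0.0765, 16.1), (0.0726, 0.0765, 21.8), (0.0716, 0.0766, 26.9)]
24.2833
[(0.0917, 0.0945, 12.0), (0.0907, 0.0946, 15.4), (0.0897, 0.0946, 20.2), (0.0887, 0.0947, 22.9)]
31.8
crock [ 0.5363 -0.2152] rms 0.0015 n 503 handle 165 -161.1
crock [ 0.5361 -0.2148] rms 0.0013 n 233 handle 53 -164.2
crock [ 0.5366 -0.2157] rms 0.0015 n 265 handle 115 -160.5
35.35
```

```bash
cat >> h.py <<'E'
from scipy.spatial.transform import Rotation
SLOTS=[((2,-13),-28),((14,-6),-11),((14,6),11),((2,13),28)]   # foot xy, rim y (mm, crock frame)
STICKS=[(.5947,.0059),(.5583,-.0094),(.5220,-.0266),(.4859,-.0432)]
LEN=.169+.069
def quat(p,a,ref):
    """TCP orientation with -z along a, closing axis in lean plane, last joint nearest mid-range"""
    x=np.cross([0,0,1],a); x/=np.linalg.norm(x); best=None
    for s in (1,-1):
        z=-a; R=np.stack([s*x,np.cross(z,s*x),z],1); e=Rotation.from_matrix(R).as_euler('xyz',degrees=True)
        q=arm.ik(list(p),list(e))
        if q is not None and (best is None or abs(q[5]-ref)<best[0]): best=(abs(q[5]-ref),e,q)
    return best
def pick(i,yaw=25.,dz=0):
    x,y=STICKS[i]; o=[180,0,yaw]
    arm.reach([x,y,.246+.075],o); arm.line_to([x,y,.246+dz],o,speed=.1)
    hand.close_gripper(force=20); s=arm.observe(); print('grip',s['gripper_width'],s['grasp_force'])
    arm.line_to([x,y,.44],o,speed=.15); s=arm.observe(); print('lifted',s['gripper_width'],s['grasp_force'],s['qpos'].round(0),s['clock'])
def place(k,c,hd,R=.033):
    f,ry=SLOTS[k]; f=np.array(f)/1e3; ry=ry/1e3*R/.037; rim=np.array([-np.sqrt(R*R-ry*ry),ry])
    th=np.radians(hd+180); M=np.array([[np.cos(th),-np.sin(th)],[np.sin(th),np.cos(th)]])
    F=np.r_[c+M@f,.0075]; Q=np.r_[c+M@rim,.105]; a=(Q-F)/np.linalg.norm(Q-F)
    pre=F+a*(LEN+.15); b=quat(pre,a,arm.observe()['qpos'][5]); e=list(b[1]); print('lean',np.degrees(np.arccos(a[2])).round(1),'q',b[2].round(0))
    arm.reach(list(pre),e); arm.line_to(list(F+a*(LEN+.008)),speed=.12); arm.hold(.2)
    f0=arm.observe()['wrist_force']; h=.008; log=[]
    while h>-.004:
        h-=.001; arm.line_to(list(F+a*(LEN+h)),speed=.03); arm.hold(.05)
        d=np.linalg.norm(arm.observe()['wrist_force']-f0); log.append((round(h,3),round(float(d),1)))
        if d>4: break
    print(log); hand.release(); arm.hold(.2)
    arm.line_to(list(F+a*(LEN+.10)),speed=.12); print('clock',arm.observe()['clock'])
E
cat > a.py <<'E'
from h import *
import sys
i,k=int(sys.argv[1]),int(sys.argv[2])
pick(i)
c,hd=crock((.5363,-.2152),'k%d'%i)
for kk in range(k,k+1): place(kk,c,hd)
arm.reach([.45,0.,.40],[180,0,25])
im,d,P=cloud('scene'); cv2.imwrite('pics/pl%d.png'%i,cv2.resize(im[180:330,150:350],(800,600)))
E
python3 a.py 3 0
```

```text
grip 0.017655313323384547 19.99999076128006
lifted 0.01730389587995797 19.99989688396454 [-19.  -7.  93.  -0.  95.  46.] 39.275
crock [ 0.5363 -0.2153] rms 0.0014 n 496 handle 167 -161.2
lean 15.2 q [-51.   3.  90.  15.  89.  82.]
[(0.007, 2.0), (0.006, 0.6), (0.005, 1.6), (0.004, 1.8), (0.003, 1.2), (0.002, 1.6), (0.001, 2.5), (0.0, 1.4), (-0.001, 2.4), (-0.002, 6.4)]
clock 47.25
```

View pics/pl3.png

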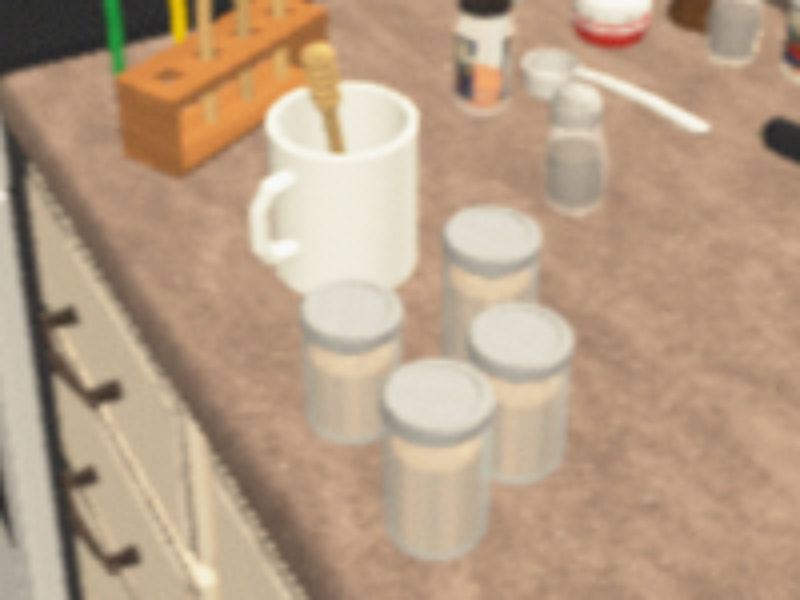

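The first stick (head at 320,60 in the crop) stands in the crock. The crock has not moved and all the lids look seated. I'll measure the lean.

```bash
cat >> h.py <<'E'
def heads(c,hd):
    th=np.radians(hd+180); ex=np.array([np.cos(th),np.sin(th)]); ey=np.array([-ex[1],ex[0]])
    for n in ('top','scene'):
        im,d,P=cloud(n); S=cv2.cvtColor(im,cv2.COLOR_BGR2HSV)
        k=(np.hypot(P[...,0]-c[0],P[...,1]-c[1])<.13)&(P[...,2]>.115)&(P[...,2]<.22)&(S[...,1]>70)
        nl,L,st,_=cv2.connectedComponentsWithStats(k.astype(np.uint8))
        for j in range(1,nl):
            if st[j,4]<12: continue
            for lo,hi in ((.115,.14),(.14,.21)):
                q=P[(L==j)&(P[...,2]>lo)&(P[...,2]<hi)]
                if len(q): m=np.median(q,0); v=m[:2]-c; print(n,j,len(q),'crock frame mm',np.round([v@ex*1e3,v@ey*1e3,m[2]*1e3],0))
E
python3 -c "
from h import *
c,hd=crock((.5363,-.2152)); heads(c,hd)"
```

```text
crock [ 0.5363 -0.2152] rms 0.0018 n 476 handle 170 -161.2
top 1 12 crock frame mm [-31. -24. 126.]
top 1 105 crock frame mm [-47. -30. 184.]
scene 1 27 crock frame mm [-37. -29. 129.]
scene 1 123 crock frame mm [-51. -36. 174.]
```

The head is about 48 mm toward the handle and 33 mm sideways, as planned. I'll carry on with the next two.

```bash
python3 a.py 2 1 && python3 -c "
from h import *
c,hd=crock((.5363,-.2152)); heads(c,hd)"
```

```text
grip 0.017612440879859338 19.999715387821198
lifted 0.0174724069592558 19.9996680021286 [-16.  -2.  88.   0.  94.  49.] 52.575
crock [ 0.5364 -0.2153] rms 0.0017 n 465 handle 167 -161.2
lean 25.1 q [-62. -12. 108.  25.  82.  92.]
[(0.007, 0.6), (0.006, 1.0), (0.005, 1.1), (0.004, 1.0), (0.003, 1.4), (0.002, 0.7), (0.001, 0.7), (0.0, 2.1), (-0.001, 6.7)]
clock 60.3167
crock [ 0.5362 -0.2151] rms 0.0022 n 450 handle 168 -161.0
top 1 13 crock frame mm [-31. -24. 127.]
top 1 108 crock frame mm [-47. -30. 184.]
top 2 21 crock frame mm [-42.  -8. 127.]
top 2 106 crock frame mm [-64.  -9. 170.]
scene 1 28 crock frame mm [-36. -29. 127.]
scene 1 125 crock frame mm [-51. -37. 174.]
scene 2 28 crock frame mm [-47. -12. 128.]
scene 2 103 crock frame mm [-68. -15. 164.]
```

View pics/pl2.png

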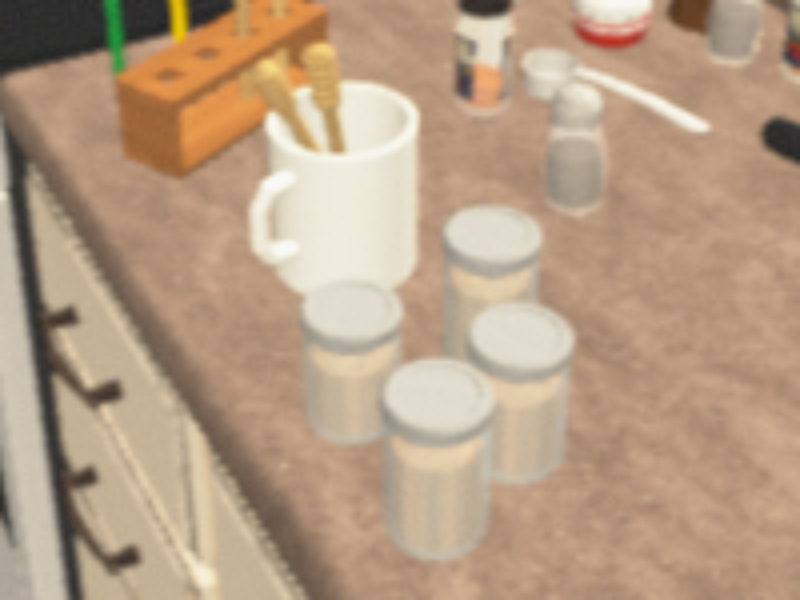

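Two sticks (265,75 and 320,60) lean toward the handle and nothing else has moved.

```bash
python3 a.py 1 2 && python3 -c "
from h import *
c,hd=crock((.5363,-.2152)); heads(c,hd)"
```

```text
grip 0.017697437267436694 19.999757409095764
lifted 0.01764639505712032 19.999675154685974 [-13.   4.  82.   0.  94.  52.] 65.6833
crock [ 0.5363 -0.215 ] rms 0.002 n 447 handle 167 -160.9
lean 25.1 q [-60. -20. 115.  25.  79. 102.]
[(0.007, 1.2), (0.006, 2.3), (0.005, 1.2), (0.004, 0.9), (0.003, 1.3), (0.002, 0.6), (0.001, 1.7), (0.0, 1.5), (-0.001, 7.7)]
clock 73.45
crock [ 0.5364 -0.2151] rms 0.0024 n 441 handle 123 -160.3
top 1 10 crock frame mm [-31. -23. 127.]
top 1 106 crock frame mm [-48. -29. 184.]
top 2 21 crock frame mm [-44.  -7. 128.]
top 2 105 crock frame mm [-64.  -8. 169.]
top 3 12 crock frame mm [-41.  13. 127.]
top 3 115 crock frame mm [-64.  16. 172.]
scene 1 48 crock frame mm [-50.  -8. 127.]
scene 1 188 crock frame mm [-71.  -7. 167.]
scene 2 27 crock frame mm [-37. -29. 129.]
scene 2 124 crock frame mm [-51. -35. 174.]
```

```bash
python3 a.py 0 3 && python3 -c "
from h import *
c,hd=crock((.5363,-.2152),'end'); heads(c,hd)
im,d,P=cloud('top'); cv2.imwrite('pics/topend.png',cv2.resize(im,(800,600))); np.savez('top0.npz',im=im,d=d,P=P)"; python3 m.py
```

```text
grip 0.017454207876015138 19.985083043575287
lifted 0.01731529743938309 19.98448133468628 [-11.   9.  76.   0.  95.  54.] 78.825
crock [ 0.5363 -0.2151] rms 0.0025 n 443 handle 122 -159.9
lean 15.2 q [-43. -18. 109.   9.  77. 143.]
[(0.007, 1.9), (0.006, 1.5), (0.005, 2.6), (0.004, 1.2), (0.003, 1.4), (0.002, 1.2), (0.001, 2.0), (0.0, 1.5), (-0.001, 1.6), (-0.002, 4.7)]
clock 87.2
crock [ 0.5363 -0.215 ] rms 0.0026 n 427 handle 127 -159.9
top 1 11 crock frame mm [-33. -20. 130.]
top 1 107 crock frame mm [-51. -24. 184.]
top 2 25 crock frame mm [-38.  13. 126.]
top 2 195 crock frame mm [-58.  19. 174.]
top 3 21 crock frame mm [-44.  -5. 131.]
top 3 102 crock frame mm [-65.  -5. 169.]
scene 1 49 crock frame mm [-49.  -8. 126.]
scene 1 254 crock frame mm [-64.   8. 170.]
scene 2 27 crock frame mm [-39. -24. 126.]
scene 2 126 crock frame mm [-54. -29. 173.]
j_a [ 5.625e-01 -3.489e-01  2.830e-02  5.616e-01 -3.470e-01  9.420e-02
  4.740e+02]
j_b [ 5.356e-01 -4.189e-01  2.880e-02  5.367e-01 -4.195e-01  8.210e-02
  4.040e+02]
j_c [ 4.724e-01 -3.493e-01  2.790e-02  4.722e-01 -3.486e-01  7.640
[... 152 characters left out ...]
 -2.187e-01  1.059e-01
  2.600e+02]
handle [ 4.859e-01 -2.319e-01  1.450e-02  4.892e-01 -2.341e-01  8.640e-02
  2.000e+01]
floor [ 5.450e-01 -2.179e-01  1.390e-02  5.447e-01 -2.172e-01  2.890e-02
  6.200e+01]
s1 None
s2 None
s3 None
s4 None
y [5.442e-01 8.730e-02 9.000e-03 5.434e-01 8.430e-02 1.872e-01 8.800e+01]
g [4.978e-01 8.190e-02 6.000e-03 4.986e-01 8.210e-02 1.779e-01 1.600e+01]
spice [ 7.153e-01 -9.160e-02  2.050e-02  7.117e-01 -9.310e-02  1.061e-01
  2.810e+02] shaker [ 7.015e-01 -2.309e-01  1.770e-02  6.986e-01 -2.313e-01  8.660e-02
  1.630e+02]
stand 512 ((0.5407993197441101, -0.018832039088010788), (0.17033381760120392, 0.05442934110760689), 25.67154312133789) 0.06483494200332285
```

View pics/topend.png

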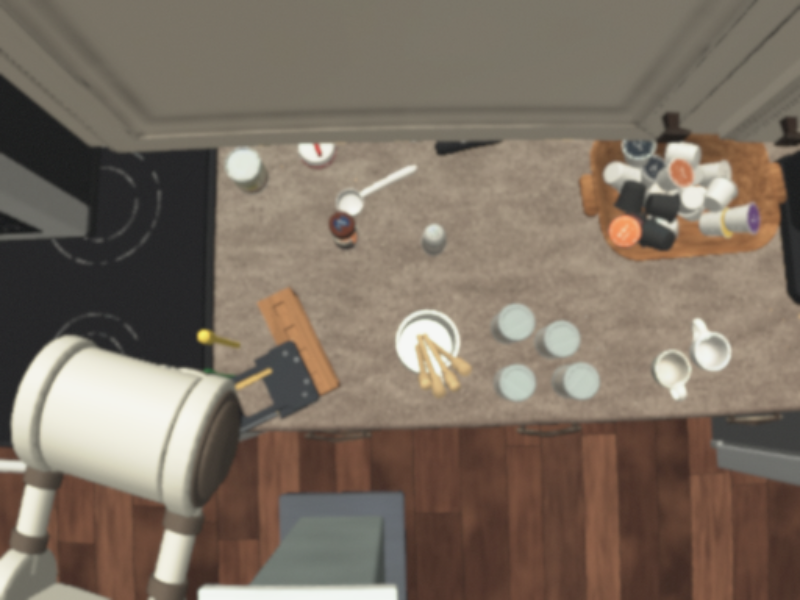

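View pics/pl0.png

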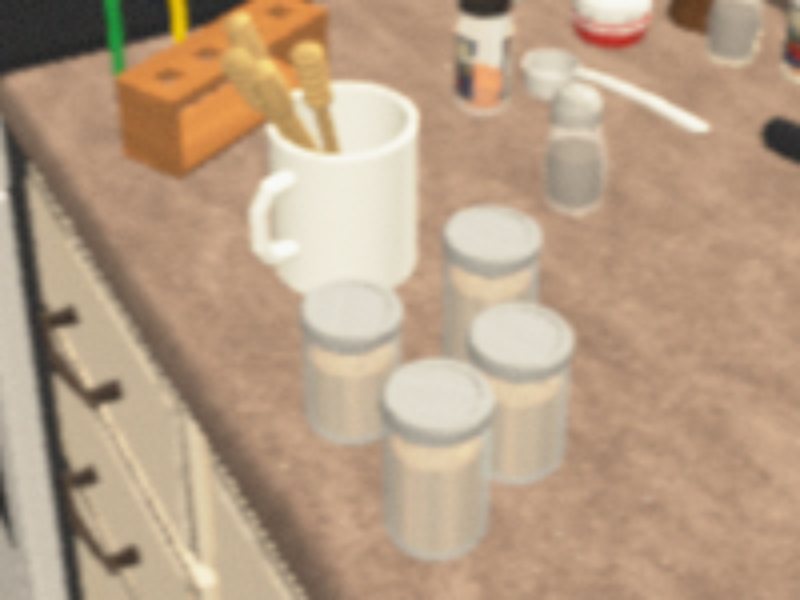

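All four sticks are in the crock, with their heads around (424–463, 365–388) in the top view. Jar (561,338) was knocked about 2 cm but stands upright, and all four lids read home (94.2, 82.1, 76.4 and 88.0 mm). I'll check the last stick's head and that nothing is moving, then hand in.

```bash
python3 -c "
from h import *
T=np.load('top0.npz');P=T['P'];c=np.array([.5363,-.2151]);th=np.radians(18);ex=np.array([np.cos(th),np.sin(th)]);ey=np.array([-ex[1],ex[0]])
S=cv2.cvtColor(T['im'],cv2.COLOR_BGR2HSV)
k=(np.hypot(P[...,0]-c[0],P[...,1]-c[1])<.13)&(P[...,2]>.155)&(P[...,2]<.215)&(S[...,1]>70)
q=P[k]; v=(q[:,:2]-c); X=np.c_[v@ex,v@ey,q[:,2]]*1e3
_,L,C=cv2.kmeans(X.astype(np.float32),4,None,(3,50,.1),5,0); print(C.round(0),np.bincount(L[:,0]), 'max x',np.percentile(X[:,0],97))
T2=get_image('top')[0]; print('motion',np.abs(T2[190:270,240:310].astype(int)-T['im'][190:270,240:310]).mean())
E=C[:,0].max()<-38 and abs(C[:,1]).max()<50
print(E); 
if E: print(arm.close_job())
"
```

```text
[[-68.  12. 171.]
 [-52.  26. 180.]
 [-51. -26. 180.]
 [-66.  -8. 170.]] [ 89  85 100  91] max x -40.48918812050808
motion 0.6114880952380952
True
the job is handed in; nothing more can be done
None
```

I handed the job in with all four sticks in the crock, foot down and leaning toward the handle, and all four jar lids pressed home; the crock and jars stand upright (one jar was knocked about 2 cm aside during the run), and the spice jar and shaker are where they were.

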